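Make up a counterbalance load and put the spare weights away

TASK

Make up the counterbalance for the next spin: stand the specimen jar upright in the middle of the balance pan while it is empty, then add ballast weights, standing side by side on the pan around it, until the pan has sunk so far that its pointer rests between the two bars of the mark. Push every weight left over through the spring flap into the store box, so that the flap is shut again and none stays on the bench or sill, and leave the other things on the bench alone.

Things in the scene. Friction and masses are not known exactly. Their poses are not given: they have to be found in the camera images.
- pan_center (a point): centre of the upper face of the balance's round steel pan (184 mm across; its rim stands 18 mm above this face; dark 67 mm disc at the centre, where the jar belongs). Unloaded, it is 142 mm above the bench; the pan stays level and sinks straight down, 56 mm at most. Base under it fixed; z up, x away from a 40 mm wide, 160 mm tall graduated plate that stands 107 mm from the centre at the front
- pan (a joint): how far the pan has sunk, m: 0 unloaded, grows as it sinks. It rests on a spring: each ballast weight sinks it 7 mm, the jar 12 to 16 mm; it settles within about 1 s
- pointer (a point): tip of the thin black pointer arm fixed to the pan, which reaches round to the front of the graduated plate; it is level with the pan's upper face and sinks with it
- mark_mid (a point): the mark: a small black carrier clamped to the graduated plate, two black bars 20 mm wide, one above the other, 10 mm clear between; this point is half-way between them. The pointer is at the mark when its tip's height lies between the bars. The carrier stays put; its height differs from start to start; it takes two to five weights beside the jar
- store: fixed grey roofed store box, 172 mm long (x, front to inside), 112 wide (y), 145 tall; origin at the bench. Opening 54 mm wide, its face at x = -28 mm; bin behind it from x = -20 to 86, y = -51 to 51 mm, reached only through the flap. Before it, from x = -84 to -38 mm, a flat sill 75 mm above the bench; from the sill's inner edge a steep slippery steel ramp falls under the flap into the bin
- store_sill (a point): point on the sill's upper face, 75 mm above the bench, midway between two guide rails (6 mm high, 48 mm clear between them), 22 mm before the sill's inner edge and 32 mm before the face of the opening: a weight can be stood here. x axis: the direction to push, into the box; z up
- flap (a joint): black spring flap behind the store's opening, hinged along its upper edge (137 mm above the bench), 51 mm wide, 58 mm tall; rad, 0 shut, grows as it swings inward; a push under 1 N opens it and it springs shut when nothing is under it
- tray: shallow fixed grey tray before the robot in which jar and weights stand: inside 135 mm (x) by 350 mm (y), walls 5 mm, floor 5 mm and rim 28 mm above the bench; origin at the bench under its centre
- jar_mid (a point): centre (half-way up) of the specimen jar: white, round, with a wide yellow lid, standing in the same tray as the weights; 62 mm across the lid (its top 13 mm), body 57 mm, 69 mm tall, about 0.15 kg; z is its axis
- weight_1_mid (a point): centre of ballast weight 1: a hexagonal piece of aluminium bar, 28 mm across flats, 40 mm tall, 75 g, all alike, standing on end at the start in the tray; z along its length, x square to one pair of flats. Five to seven of the seven are there
- weight_2_mid (a point): centre of ballast weight 2: a hexagonal piece of aluminium bar, 28 mm across flats, 40 mm tall, 75 g, all alike, standing on end at the start in the tray; z along its length, x square to one pair of flats. Five to seven of the seven are there
- weight_3_mid (a point): centre of ballast weight 3: a hexagonal piece of aluminium bar, 28 mm across flats, 40 mm tall, 75 g, all alike, standing on end at the start in the tray; z along its length, x square to one pair of flats. Five to seven of the seven are there
- weight_4_mid (a point): centre of ballast weight 4: a hexagonal piece of aluminium bar, 28 mm across flats, 40 mm tall, 75 g, all alike, standing on end at the start in the tray; z along its length, x square to one pair of flats. Five to seven of the seven are there
- weight_5_mid (a point): centre of ballast weight 5: a hexagonal piece of aluminium bar, 28 mm across flats, 40 mm tall, 75 g, all alike, standing on end at the start in the tray; z along its length, x square to one pair of flats. Five to seven of the seven are there
- weight_6_mid (a point): centre of ballast weight 6: a hexagonal piece of aluminium bar, 28 mm across flats, 40 mm tall, 75 g, all alike, standing on end at the start in the tray; z along its length, x square to one pair of flats. Five to seven of the seven are there
- weight_7_mid (a point): centre of ballast weight 7: a hexagonal piece of aluminium bar, 28 mm across flats, 40 mm tall, 75 g, all alike, standing on end at the start in the tray; z along its length, x square to one pair of flats. Five to seven of the seven are there
- marker: marker pen lying behind the tray, 124 mm long; bystander, leave alone; origin at its underside
- forceps: steel forceps lying behind the tray, 131 mm long; bystander, leave alone; origin at its underside
- bottle_small: small reagent bottle 89 mm tall at the far right; bystander, leave alone; origin at its underside

How it is judged (in metres and radians):
On the way, in this order (a step that is already met when the one before it is completed fails the run):
1. the jar stands released, upright and centred (within 15 mm) on the pan with no weight on the pan yet (horizontal distance between jar_mid and pan_center below 0.015 m and angle between jar_mid's own z axis and vertical below 0.12 rad and z of jar_mid in the frame of pan_center between 0.028 and 0.042 m and contact force between jar and the fingers below 0.05 N and horizontal distance between each of weight_1_mid, weight_2_mid, weight_3_mid, weight_4_mid, weight_5_mid, weight_6_mid, weight_7_mid and pan_center above 0.095 m), for 0.2 s.
2. with the jar still centred there and nothing of the robot on it, weights have brought the pointer to rest between the bars of the mark (horizontal distance between jar_mid and pan_center below 0.015 m and angle between jar_mid's own z axis and vertical below 0.12 rad and z of jar_mid in the frame of pan_center between 0.028 and 0.042 m and contact force between each of jar, pan and the fingers below 0.05 N and z of pointer in the frame of mark_mid between -0.005 and 0.005 m and velocity of joint pan between -0.01 and 0.01 m/s), for 0.5 s.
At the end, for the whole second after the job is handed in: The jar stands upright within 15 mm of the pan's centre; the pointer rests between the two bars of the mark (within 5 mm of their middle); every weight that is there either rests on the pan's face or lies inside the store's bin behind the flap; the flap is shut (under 0.15 rad); pan at rest (horizontal distance between jar_mid and pan_center below 0.015 m and angle between jar_mid's own z axis and vertical below 0.12 rad and z of jar_mid in the frame of pan_center between 0.028 and 0.042 m and contact force between jar and the fingers below 0.05 N and z of pointer in the frame of mark_mid between -0.005 and 0.005 m and velocity of joint pan between -0.01 and 0.01 m/s and value of joint flap below 0.15 rad and ((horizontal distance between weight_1_mid and pan_center below 0.088 m and z of weight_1_mid in the frame of pan_center between 0.01 and 0.03 m) or (x of weight_1_mid in the frame of store between -0.02 and 0.086 m and y of weight_1_mid in the frame of store between -0.051 and 0.051 m and z of weight_1_mid in the frame of store between 0 and 0.09 m)) and ((horizontal distance between weight_2_mid and pan_center below 0.088 m and z of weight_2_mid in the frame of pan_center between 0.01 and 0.03 m) or (x of weight_2_mid in the frame of store between -0.02 and 0.086 m and y of weight_2_mid in the frame of store between -0.051 and 0.051 m and z of weight_2_mid in the frame of store between 0 and 0.09 m)) and ((horizontal distance between weight_3_mid and pan_center below 0.088 m and z of weight_3_mid in the frame of pan_center between 0.01 and 0.03 m) or (x of weight_3_mid in the frame of store between -0.02 and 0.086 m and y of weight_3_mid in the frame of store between -0.051 and 0.051 m and z of weight_3_mid in the frame of store between 0 and 0.09 m)) and ((horizontal distance between weight_4_mid and pan_center below 0.088 m and z of weight_4_mid in the frame of pan_center between 0.01 and 0.03 m) or (x of weight_4_mid in the frame of store between -0.02 and 0.086 m and y of weight_4_mid in the frame of store between -0.051 and 0.051 m and z of weight_4_mid in the frame of store between 0 and 0.09 m)) and ((horizontal distance between weight_5_mid and pan_center below 0.088 m and z of weight_5_mid in the frame of pan_center between 0.01 and 0.03 m) or (x of weight_5_mid in the frame of store between -0.02 and 0.086 m and y of weight_5_mid in the frame of store between -0.051 and 0.051 m and z of weight_5_mid in the frame of store between 0 and 0.09 m)) and ((horizontal distance between weight_6_mid and pan_center below 0.088 m and z of weight_6_mid in the frame of pan_center between 0.01 and 0.03 m) or (x of weight_6_mid in the frame of store between -0.02 and 0.086 m and y of weight_6_mid in the frame of store between -0.051 and 0.051 m and z of weight_6_mid in the frame of store between 0 and 0.09 m)) and ((horizontal distance between weight_7_mid and pan_center below 0.088 m and z of weight_7_mid in the frame of pan_center between 0.01 and 0.03 m) or (x of weight_7_mid in the frame of store between -0.02 and 0.086 m and y of weight_7_mid in the frame of store between -0.051 and 0.051 m and z of weight_7_mid in the frame of store between 0 and 0.09 m))); the robot touches nothing.
It fails at once if a bystander on the bench is pushed more than 5 cm from its place (distance of any of marker, forceps, bottle_small from where it was at the start of the episode above 0.05 m).
Of weight_1, weight_2, weight_3, weight_4, weight_5, weight_6, weight_7 only 5 to 7 are there at a start; the rules pass over those that are not, and their reading is None.
At some moment in a run one of weight_1, weight_2, weight_3, weight_4, weight_5, weight_6, weight_7 may be knocked a few centimetres aside while the robot is not near it.
Once in a run the grip may slacken for a moment while it holds something.
It also fails if it takes over 210 s, if anything falls off the work surface, if the arm or the gripper's body presses on something with over 40 N, if the wrist force passes 120 N, or if a joint passes its speed limit or range.

ROBOT

A 6-joint arm with a two-finger parallel gripper is mounted at the origin on a cart in front of the work surface, level with it; the furniture and walls round the work are solid. World frame = base frame: x ahead of the robot, y to its left, z up, the work surface at z = 0. Lengths are in mm, angles in rad, forces in N, time in s.
With the tool pointing down it reaches from about 375 to 975 mm from the base axis. Payload 3.8 kg.
Tool frame: the origin (TCP) lies at the very end of the fingers, on their centre line; the grasp point (between the pads) lies 19 mm behind it; z points along the fingers, y is the line along which they close (so a half turn about z gives the same grasp; the last joint's range is limited). The gripper opens to 88 mm and grips with 3 to 60 N. Pads are 18 mm wide; open, the fingers measure 123 mm over their backs; the gripper's body (75 mm by 187 mm) begins 45 mm behind the grasp point.
Start: joints at [1.267, 0.264, 1.604, -0, 1.274, -0.037], TCP at [177.959, 651.113, 238.706] pointing down, gripper open.
Joint ranges: [-2.63, 2.63], [-0.94, 2.18], [0.31, 2.57], [-1.31, 4.45], [0, 2.66], [-2.55, 2.55]. Speed limits (rad/s): [2.57, 2.57, 3.14, 3.14, 3.14, 3.14].

INTERFACE

Orientations are given as a rotation vector (axis times angle).
In Python, from station import r gives the robot as it stands. The module is installed in compiled form; this text tells all that it offers. Calls block until the motion is done:
- r.move_to(position, orientation): joint-space move of the TCP to a pose.
- r.line_to(position, rot=None, feed=150): straight line of the TCP; rot=None keeps the orientation; feed is the mean speed in mm/s.
- r.move_joints(angles): joint-space move.
- r.command_gripper(opening): opening from 0.0 (shut) to 1.0 (fully open); the grip force is fixed at half the most; returns when the fingers have stopped.
- r.pause(seconds).
- r.solve_ik(position, orientation): joint angles nearest the present ones, or None.
- r.state(): the state.
- r.grab_frame(name): name is "scene" or "side" or "wrist"; returns a dict with "pixels" (420x560x3 uint8, red, green, blue), "fx", "fy", "cx", "cy" (pixels), "k1" (the pictures are not rectified: a ray, as slopes to the right and down, at radius r is drawn at 1 + k1 r^2 times it, then the intrinsics apply), "R" (3x3) and "t" (3): a world point X has camera coordinates R X + t. Camera axes: x right, y down, z forward; pixel columns grow to the right and rows downward; lengths in mm; the calibration is good to about 2 mm. A picture is of the moment at which its call begins. There is no depth.
A pose or a line that the arm cannot do raises r.MotionError and nothing moves.
- r.sign_off(): hands the job in; it is judged then, once.
The state is a dict: "time_s": time; "joints": joint angles; "joint_vel": joint speeds; "joint_torque": joint torques, N m; "tool_pos": TCP position; "eef_rot": TCP orientation; "ft_force": force on the tool from outside, world axes, zero at the start; "torque": the same for the moment, N m; "width": opening from 0.0 (shut) to 1.0 (fully open); "grip_force": force on a finger pad.
Only numpy, scipy, OpenCV 4.12 (cv2) and the standard library are available. Lean on these libraries where they do the work, as an engineer would, in place of code of your own. Each camera call takes 0.05 s, during which the arm holds its last target. There are 200 camera calls.

## Working session

There is one attempt and no reset: what is moved stays moved. The work goes in short steps, each a Python script; the robot and the scene stay as the last script left them, time stands still between calls to the robot, and variables do not carry over. Pictures are saved under pics/ and viewed, at most 14 in all, crops included, and the job is handed in when it is done.

```bash
mkdir -p pics
python3 - <<'E'
from station import r
import cv2,numpy as np
for n in("scene","side"):
    f=r.grab_frame(n);cv2.imwrite(f"pics/{n}0.png",cv2.resize(f["pixels"][:,:,::-1],(800,600),interpolation=cv2.INTER_CUBIC))
    R=np.array(f["R"]);print(n,f["fx"],f["fy"],f["cx"],f["cy"],f["k1"],(-R.T@f["t"]).round(0),R.round(2).tolist())
s=r.state();print(s["time_s"],s["eef_rot"])
E
```

```text
scene 480.5377984670912 480.5377984670912 272.53814460796593 203.1163849310234 -0.09629710974718432 [  -86. -1068.   953.] [[0.86, -0.51, -0.0], [-0.3, -0.51, -0.81], [0.41, 0.7, -0.59]]
side 533.5477270033995 533.5477270033995 267.86115067099524 217.615734334307 -0.16150453692967112 [-290. -875. 1145.] [[0.7, -0.71, 0.0], [-0.48, -0.48, -0.73], [0.52, 0.51, -0.68]]
0.1 [-0.41794254 -3.11336041  0.00317124]
```

View pics/scene0.png

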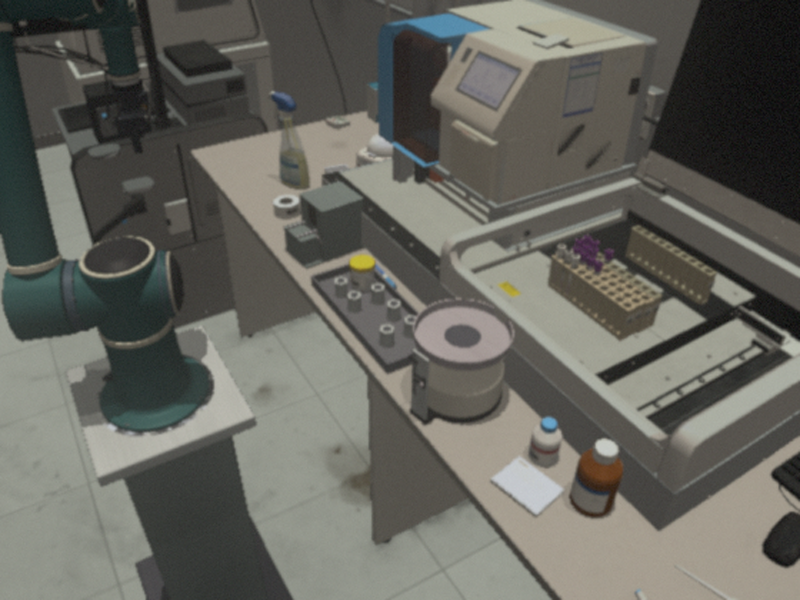

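View pics/side0.png

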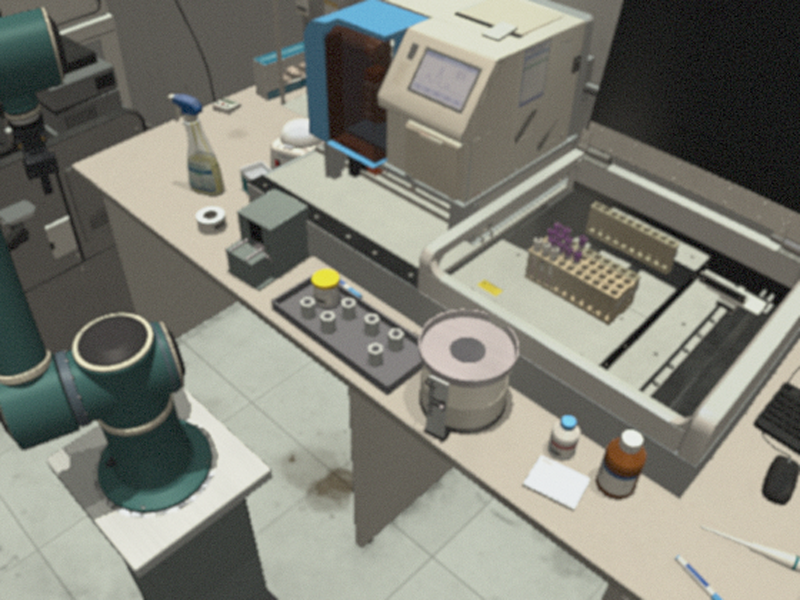

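The pictures show six weights in the tray, e.g. side at (307,305) to (375,352). The jar's yellow lid is at side (325,279), the pan's dark disc at (467,349) and the store at (270,235). Next I triangulate coarsely and look from above with the wrist camera.

```bash
cat > h.py <<'E'
from station import r
import numpy as np, cv2
from scipy.spatial.transform import Rotation as Ro
def ray(f,uv):
    K=np.array([[f["fx"],0,f["cx"]],[0,f["fy"],f["cy"]],[0,0,1.]])
    p=cv2.undistortPoints(np.array(uv,float).reshape(-1,1,2),K,np.array([f["k1"],0,0,0,0])).reshape(-1,2)
    # forward model: slopes*(1+k1 r^2)
    R=np.array(f["R"]);t=np.array(f["t"])
    return -R.T@t, np.c_[p,np.ones(len(p))]@R
def plane(f,uv,z):
    c,d=ray(f,uv); return c+d*((z-c[2])/d[:,2])[:,None]
def tri(f1,u1,f2,u2):
    c1,d1=ray(f1,[u1]);c2,d2=ray(f2,[u2]);A=0;b=0
    for c,d in((c1,d1[0]),(c2,d2[0])):
        d=d/np.linalg.norm(d);P=np.eye(3)-np.outer(d,d);A=A+P;b=b+P@c
    return np.linalg.solve(A,b)
def proj(f,X):
    X=np.atleast_2d(np.asarray(X,float))
    K=np.array([[f["fx"],0,f["cx"]],[0,f["fy"],f["cy"]],[0,0,1.]])
    return cv2.projectPoints(X,cv2.Rodrigues(np.array(f["R"]))[0],np.array(f["t"],float),K,np.array([f["k1"],0,0,0,0.]))[0].reshape(-1,2)
def down(a):  # tool down; finger closing line (tool y) at world angle a
    y=np.array([np.cos(a),np.sin(a),0]);z=np.array([0,0,-1.])
    return Ro.from_matrix(np.c_[np.cross(y,z),y,z]).as_rotvec()
def save(f,n,crop=None,size=(800,600)):
    p=f["pixels"][:,:,::-1]
    if crop: p=p[crop[1]:crop[3],crop[0]:crop[2]]
    s=min(800/p.shape[1],600/p.shape[0]);cv2.imwrite(f"pics/{n}.png",cv2.resize(p,None,fx=s,fy=s,interpolation=cv2.INTER_CUBIC))
E
python3 - <<'E'
from h import *
a=r.grab_frame("scene");b=r.grab_frame("side")
for n,u,v in[("jarlid",(361,262),(325,278)),("pan",(463,336),(468,349)),("w1",(341,281),(307,302)),("w6",(387,328),(375,349)),("w5",(410,320),(395,336)),("store front top",(302,189),(240,214)),("store roof far",(364,215),(307,235)),("roof3",(325,183),(270,192)),
 ("plateTop",(420,350),(435,380)),("white sill",(300,228),(245,248))]:
    print(n,tri(a,np.array(u)*.7,b,np.array(v)*.7).round(0))
w=r.grab_frame("wrist");R=np.array(w["R"]);print("wrist cam",(-R.T@w["t"]).round(0),R.round(2).tolist(),w["fx"],r.state()["tool_pos"])
for p in [(520,0,400),(520,200,400),(520,-200,350),(560,330,330)]:
    print(p,[r.solve_ik(p,down(x)) is not None for x in(0,np.pi/2,-np.pi/2)])
E
```

```text
jarlid [519.  93.  80.]
pan [ 520. -301.  143.]
w1 [467.  95.  43.]
w6 [ 466. -114.   51.]
w5 [ 519. -118.   54.]
store front top [470. 305. 178.]
store roof far [581. 209. 116.]
roof3 [532. 284. 200.]
plateTop [ 411. -318.  165.]
white sill [459. 297.  84.]
wrist cam [101. 672. 383.] [[0.26, 0.96, -0.0], [0.92, -0.25, 0.31], [0.29, -0.08, -0.95]] 310.9358491988457 [177.8782654  650.80674215 238.066689  ]
(520, 0, 400) [True, True, True]
(520, 200, 400) [True, True, True]
(520, -200, 350) [True, True, True]
(560, 330, 330) [True, True, True]
```

Run:
```python
from h import *
import pickle
fr={}
for n,p in(("store",(470,240,280)),("tray",(520,-10,220)),("pan",(500,-300,320))):
    r.move_to(p,down(np.pi/2)); r.pause(.3)
    fr[n]=r.grab_frame("wrist"); save(fr[n],"w_"+n)
pickle.dump(fr,open("fr.pkl","wb"));print(r.state()["time_s"])
```

```text
5.3333
```

View pics/w_store.png

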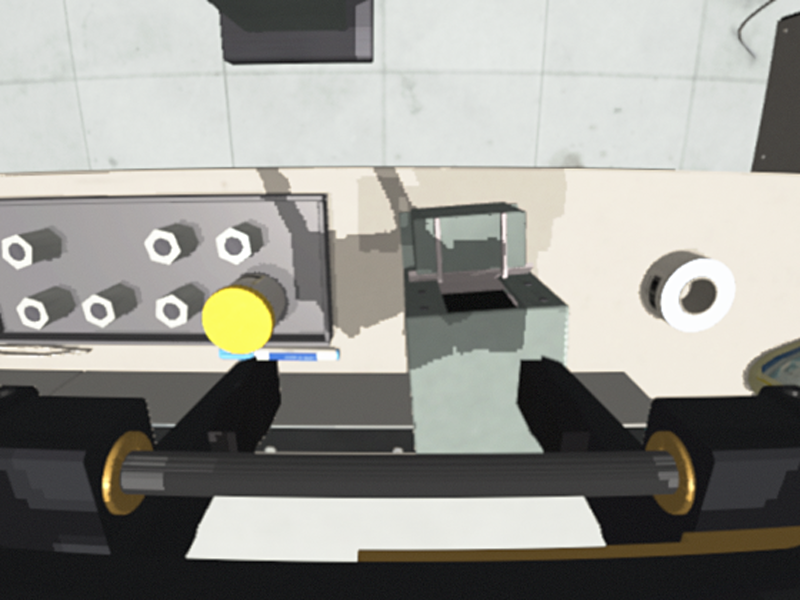

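View pics/w_tray.png

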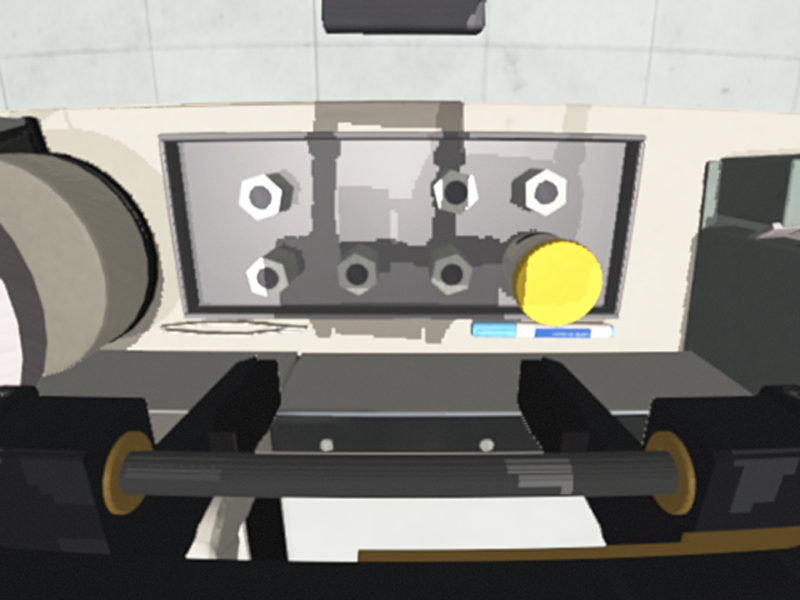

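View pics/w_pan.png

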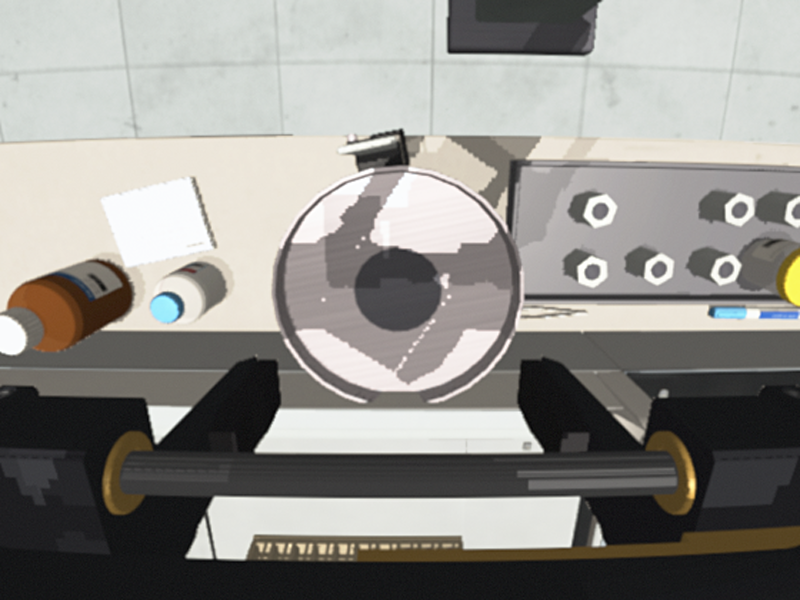

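The tray view shows six weights. Three are in the front row at view pixels (263,195), (455,190) and (545,190), and three in the back row at (268,277), (357,272) and (452,272). The jar's lid is at (557,283). The pan view has the pan's dark disc at (398,290). The store view has the rails at (437,219)-(440,270) and (503,215)-(504,275), and the roof's front edge at (405,308)-(567,305). Next: localise, then place the jar.

Run:
```python
from h import *
import pickle
fr=pickle.load(open("fr.pkl","rb"));T,S,P=fr["tray"],fr["store"],fr["pan"];k=.7
def blob(f,mask,seed):
    n,l,st,c=cv2.connectedComponentsWithStats(mask.astype(np.uint8))
    j=[i for i in range(1,n) if st[i,4]>15];i=min(j,key=lambda i:np.hypot(*(c[i]-seed)))
    return c[i],st[i,4]
# pan disc
g=P["pixels"].mean(2);x,y=int(398*k),int(290*k)
m=np.zeros_like(g,bool);m[y-45:y+45,x-45:x+45]=g[y-45:y+45,x-45:x+45]<85
c,a=blob(P,m,(x,y));print("pan",c,a,plane(P,[c],142))
px=P["pixels"].astype(int);
for f,z in((T,74),(S,74)):
    p=f["pixels"].astype(int);m=(p[:,:,0]>150)&(p[:,:,2]<90)&(p[:,:,1]>120)
    n,l,st,cc=cv2.connectedComponentsWithStats(m.astype(np.uint8));i=1+st[1:,4].argmax()
    hull=cv2.findContours((l==i).astype(np.uint8),0,2)[0][0]
    # lid top circle: far edge of lid from camera; use min enclosing circle in the plane
    q=plane(f,hull.reshape(-1,2),z)[:,:2].astype(np.float32);print("lid",cv2.minEnclosingCircle(q), q.min(0),q.max(0))
ws=[(263,196),(455,191),(545,192),(268,277),(357,273),(452,273)]
W=[]
for s in ws:
    s=np.array(s)*k;g=cv2.GaussianBlur(T["pixels"],(3,3),0).mean(2);x,y=s.astype(int)
    sub=g[y-8:y+9,x-8:x+9];m=np.zeros_like(g,bool);m[y-8:y+9,x-8:x+9]=sub<sub.min()+25
    c,a=blob(T,m,s);W.append(plane(T,[c],45)[0]);print("w",c.round(1),a,W[-1].round(1), plane(T,[s],45)[0][:2].round(1))
np.save("W.npy",W)
print("rails",plane(S,np.array([(437,219),(440,270),(503,215),(504,275)])*k,81).round(1)[:,:2].tolist())
print("sill front",plane(S,np.array([(412,209),(524,205)])*k,75).round(1)[:,:2].tolist())
print("sill inner",plane(S,np.array([(410,275),(530,270)])*k,75).round(1)[:,:2].tolist())
print("roof front",plane(S,np.array([(405,308),(567,305)])*k,145).round(1)[:,:2].tolist())
print("tray rim",plane(T,np.array([(162,136),(646,136),(618,317),(188,313)])*k,28).round(1)[:,:2].tolist())
print("plate",plane(P,np.array([(340,153),(403,130)])*k,160).round(1)[:,:2].tolist())
# weight zoom
save(T,"zoomW",(165,110,400,225)); save(S,"zoomS",(270,130,410,225))
```

```text
pan [277.80591982 202.13338329] 2669 [[ 517.51495235 -300.11520297  142.        ]]
lid ((523.3577880859375, 99.4721450805664), 29.724821090698242) [493.9215   72.13902] [547.77606  125.322914]
lid ((521.1491088867188, 106.15604400634766), 29.53743553161621) [494.27277  84.86176] [541.79004 132.77383]
w [181.9 137.7] 156 [ 468.6 -107.9   45. ] [ 468.1 -105.6]
w [318.7 134.2] 178 [465.1  31.1  45. ] [464.6  30.9]
w [381.9 134.4] 162 [464.8  95.5  45. ] [464.8  95.1]
w [188.7 194.1] 93 [ 528.1 -105.9   45. ] [ 527.9 -107. ]
w [249.6 191.7] 155 [525.4 -40.3  45. ] [524.7 -39.9]
w [315.8 191.8] 149 [525.3  30.3  45. ] [524.6  31. ]
rails [[437.2, 270.2], [477.8, 273.7], [433.9, 321.2], [481.8, 325.3]]
sill front [[430.3, 251.0], [426.7, 338.6]]
sill inner [[483.5, 249.9], [479.1, 347.9]]
roof front [[487.7, 244.8], [485.5, 353.8]]
tray rim [[425.6, -182.2], [424.7, 172.1], [565.8, 171.6], [563.0, -181.3]]
plate [[419.0, -337.6], [404.6, -296.2]]
```

View pics/zoomW.png

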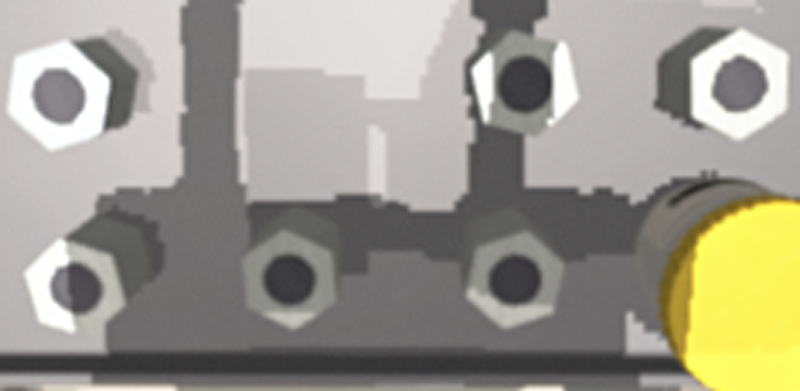

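View pics/zoomS.png

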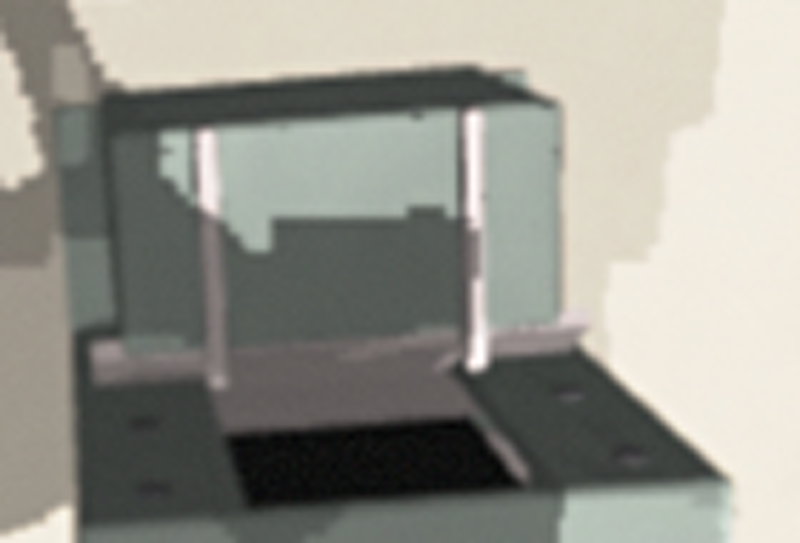

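The weights' hexes stand with a vertex roughly along x (zoom W: flats left and right), so closing along y fits. Zoom S shows the rails from (205,130) to (217,385) and from (472,108) to (478,368). The sill's front edge is (115,128)-(560,103), and the dark opening is at about (370,460).

Run:
```python
from h import *
import pickle
fr=pickle.load(open("fr.pkl","rb"));T,S,P=fr["tray"],fr["store"],fr["pan"]
s=140/800;o=np.array([270,130])
q=lambda pts,z:(plane(S,np.array(pts)*s+o,z)[:,:2]).round(1).tolist()
print("rails",q([(205,130),(217,385),(472,108),(478,368)],81))
print("front",q([(115,128),(560,103)],75),"inner",q([(130,352),(580,325)],75),"roof",q([(80,522),(725,486)],145))
for f in(T,S):
    h=cv2.cvtColor(f["pixels"],cv2.COLOR_RGB2HSV);m=((h[:,:,0]>20)&(h[:,:,0]<36)&(h[:,:,1]>140)).astype(np.uint8)
    n,l,st,cc=cv2.connectedComponentsWithStats(m);i=1+st[1:,4].argmax()
    m=(l==i).astype(np.uint8);c=cv2.findContours(m,0,1)[0][0].reshape(-1,2)
    for z in(74,61):
        w=plane(f,c,z)[:,:2];print("lid z",z,st[i],w.min(0).round(1),w.max(0).round(1))
    C=-np.array(f["R"]).T@f["t"];print(C.round(0))
```

```text
rails [[436.6, 270.1], [487.7, 273.9], [432.1, 321.6], [484.0, 326.5]]
front [[437.0, 253.0], [431.7, 340.3]] inner [[482.4, 256.6], [476.6, 348.3]] roof [[493.6, 245.4], [487.1, 354.0]]
lid z 74 [ 359  168   62   59 2892] [493.9  69. ] [553.2 130.6]
lid z 61 [ 359  168   62   59 2892] [496.3  72.5] [558.2 136.8]
[441.  -9. 366.]
lid z 74 [ 142  200   50   47 1858] [493.  73.] [552.8 134.3]
lid z 61 [ 142  200   50   47 1858] [496.8  66.8] [558.8 130.4]
[390. 240. 426.]
```

```bash
cat >> h.py <<'E'
PAN=np.array([518,-300.4]); DN=down(np.pi/2)
def st(): 
    s=r.state(); return "t%.1f w%.2f g%.1f F%s p%s"%(s["time_s"],s["width"],s["grip_force"],np.round(s["ft_force"],1),np.round(s["tool_pos"],1))
E
python3 - <<'E'
from h import *
r.command_gripper(1)
r.move_to((523,102,200),DN); r.line_to((523,102,90),feed=200); r.line_to((523,102,47),feed=80)
r.command_gripper(0.4); print(st())
r.line_to((523,102,90),feed=100); r.line_to((523,102,260),feed=250);print(st())
r.move_to((*PAN,260),DN);print(st()); r.line_to((*PAN,200),feed=150)
f=r.grab_frame("wrist");save(f,"jarheld")
r.line_to((*PAN,186),feed=30); print(st())
E
```

```text
t9.0 w0.68 g30.0 F[ 0.  -0.1  2.2] p[523.4 102.   47.4]
t10.4 w0.69 g30.0 F[-0.  -0.8 -1.5] p[521.9 101.8 257.9]
t11.9 w0.69 g30.0 F[ 0.9  0.4 -1.4] p[ 518.3 -299.4  259.7]
t13.2 w0.69 g30.0 F[ 0.2  0.4 -1.3] p[ 517.9 -300.4  185.8]
```

View pics/jarheld.png

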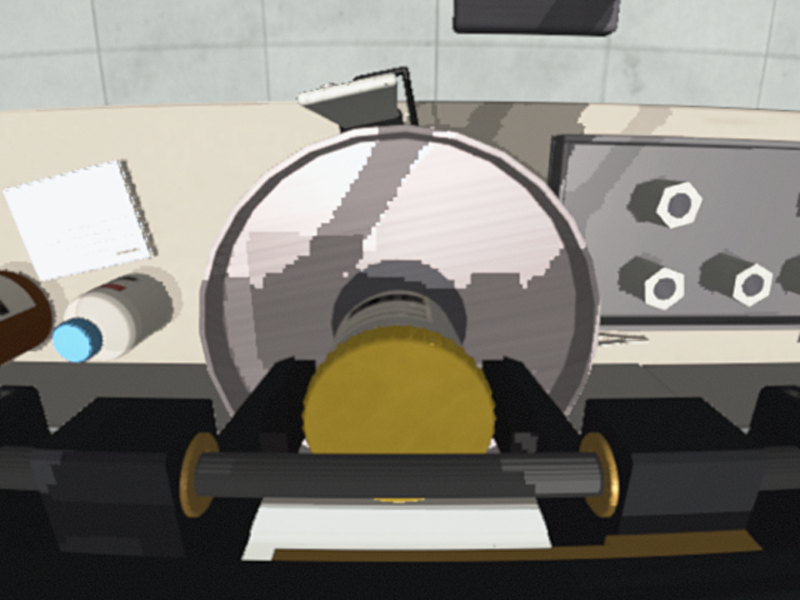

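The jar hangs upright in the fingers, its body over the dark disc at (400,300). Now lower until contact, release, and look at the mark with the tool tilted.

Run:
```python
from h import *
z=186
while z>180:
    z-=1; r.line_to((*PAN,z),feed=20); F=r.state()["ft_force"][2]
    if F>-0.9: break
print(z,F)
r.command_gripper(0.9); r.pause(.3); print(st())
r.line_to((*PAN,270),feed=150); r.pause(.7)
def tilted(th,yaw=0):
    s,c=np.sin(th),np.cos(th); x=np.array([-c,0,-s]);z=np.array([s,0,-c]);M=np.c_[x,np.cross(z,x),z]
    return Ro.from_euler('z',yaw)*Ro.from_matrix(M)
best=None
for deg in(40,30,20,10):
  for cam in((210,-260),(240,-270),(260,-280),(270,-300)):
    for h in (250,290):
      th=np.radians(deg);yaw=np.arctan2(-318-cam[1],411-cam[0]); R=tilted(th,yaw)
      p=np.array([*cam,h])+R.apply([-77,0,145]); 
      if p[2]<170: continue
      j=r.solve_ik(p,R.as_rotvec())
      if j is not None: print(deg,cam,h,p.round(0));best=best or (p,R.as_rotvec())
if best:
    r.move_to(*best); r.pause(.3); f=r.grab_frame("wrist"); save(f,"mark"); import pickle; pickle.dump((f,best),open("mark.pkl","wb"))
print(st())
```

```text
183 -0.8334576146285563
t14.7 w0.90 g0.0 F[-0.5  0.6  0. ] p[ 518.  -300.4  183. ]
30 (240, -270) 290 [ 374. -308.  203.]
30 (260, -280) 290 [ 395. -314.  203.]
20 (210, -260) 290 [ 327. -294.  180.]
20 (240, -270) 290 [ 357. -303.  180.]
20 (260, -280) 290 [ 378. -310.  180.]
20 (270, -300) 290 [ 391. -315.  180.]
t17.2 w0.90 g0.0 F[ 0.4  0.5 -0.3] p[ 375.3 -308.   203.7]
```

View pics/mark.png

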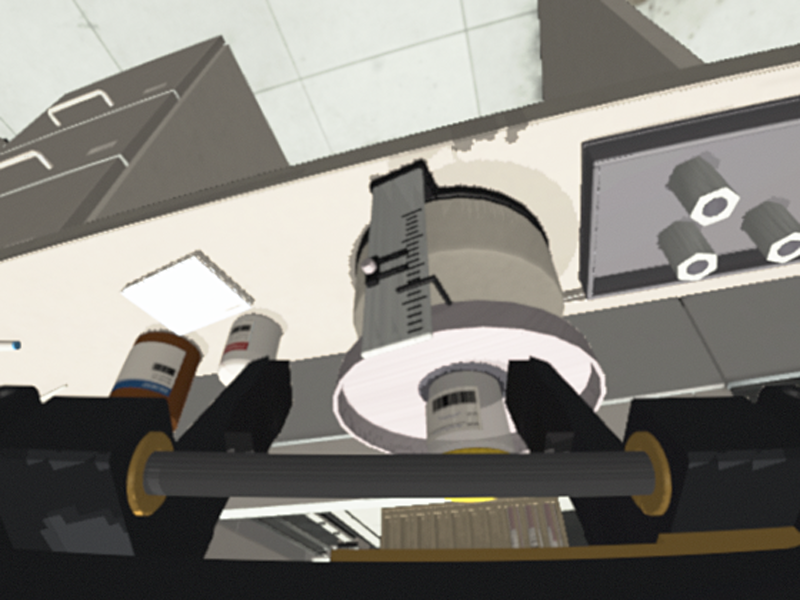

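The plate fills (345-430, 165-355) with up on the bench being down in the picture; bars near (390,255-275) and the pointer tip near (398,290). Zooming in.

Run:
```python
from h import *
import pickle
f,b=pickle.load(open("mark.pkl","rb"));save(f,"markz",(245,160,325,220))
```

```text
(no output)
```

View pics/markz.png

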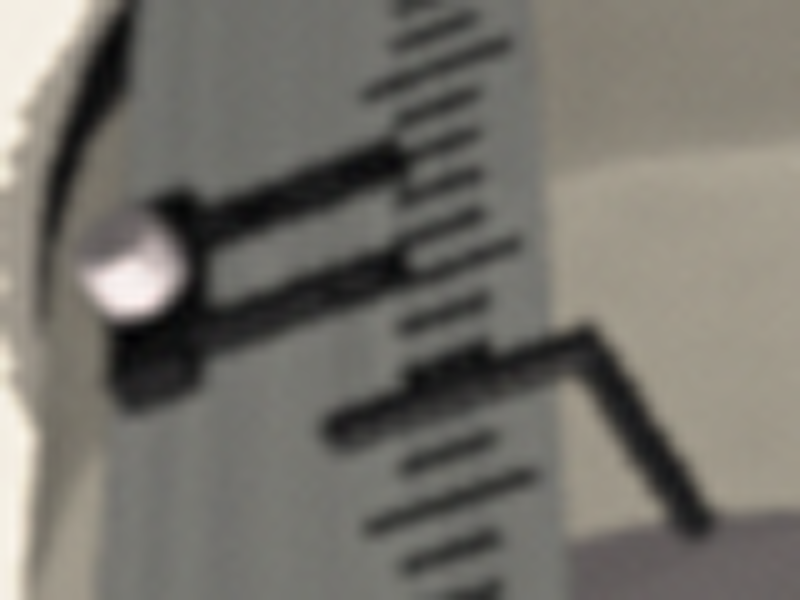

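```bash
cat >> h.py <<'E'
YP=np.radians(9.3); NX=np.array([np.cos(YP),np.sin(YP),0])
def onplate(f,uv,d=111):
    c,D=ray(f,uv); o=np.array([*PAN,0])-d*NX
    return c+D*(((o-c)@NX)/(D@NX))[:,None]
E
python3 - <<'E'
from h import *
import pickle
f,b=pickle.load(open("mark.pkl","rb"))
pts=np.array([(390,160),(400,260),(215,225),(215,335),(335,430),(440,70),(465,255),(450,500)])/10+[245,160]
for d in(107,113): print(onplate(f,pts,d).round(1)[:,1:].tolist())
E
```

```text
[[-314.0, 92.0], [-313.2, 104.7], [-330.4, 92.6], [-330.0, 106.3], [-319.0, 121.6], [-309.2, 82.6], [-307.5, 106.6], [-309.5, 132.7]]
[[-312.4, 99.3], [-311.6, 111.5], [-328.2, 99.9], [-327.8, 113.0], [-317.2, 127.8], [-307.7, 90.2], [-306.2, 113.4], [-308.1, 138.5]]
```

The long ticks are 25 mm apart. The pointer is about 22 mm above the middle of the mark, so three weights are needed on the pan and three go in the store. I place the first one.

```bash
cat >> h.py <<'E'
W=np.load("W.npy")[:,:2]; A=np.radians([80,98,89,108,90,85])
def pick(xy,a):
    r.command_gripper(.6); r.move_to((*xy,150),down(a)); r.line_to((*xy,60),feed=250); r.line_to((*xy,20),feed=100)
    r.command_gripper(.1); s=r.state(); print("pick",st())
    if s["width"]<.25: r.line_to((*xy,150),feed=200); return False
    r.line_to((*xy,60),feed=100); r.line_to((*xy,200),feed=250); print("lift",st()); return r.state()["width"]>.25
def place_pan(deg,face):
    t=np.radians(deg); p=PAN+64*np.array([np.cos(t),np.sin(t)]); a=(t+np.pi/2)%np.pi; a=a or np.pi/2
    r.move_to((*p,face+90),down(a)); print("over",st())
    if r.state()["width"]<.25: return False
    r.line_to((*p,face+25),feed=120); r.line_to((*p,face+15),feed=30); print("down",st())
    r.command_gripper(.5); r.pause(.2); r.line_to((*p,face+40),feed=60); r.line_to((*p,face+110),feed=200); return True
E
python3 - <<'E'
from h import *
print(pick(W[0],A[0]) and place_pan(180,128))
r.pause(.5);f=r.grab_frame("wrist");save(f,"p1");print(st())
E
```

```text
pick t20.2 w0.31 g30.0 F[-0.9  0.4  3.8] p[ 469.  -108.    20.5]
lift t21.4 w0.32 g30.0 F[ 0.2  0.9 -1.8] p[ 467.6 -107.6  198.4]
over t22.2 w0.32 g30.0 F[-0.1 -0.9 -1.1] p[ 453.1 -299.2  215.9]
down t23.4 w0.31 g30.0 F[ 0.3  0.2 -0.7] p[ 453.8 -300.4  142.9]
True
t25.7 w0.50 g0.0 F[0.2 0.1 0.5] p[ 453.9 -300.3  237.7]
```

View pics/p1.png

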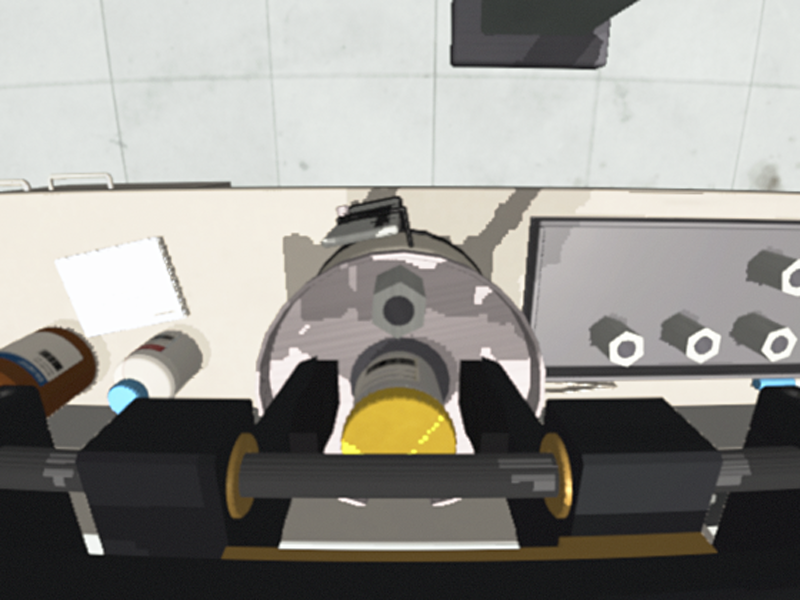

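The weight stands on the pan at (400,300) and the jar is still centred. The rest of the tray is unchanged. Next two weights.

Run:
```python
from h import *
import pickle
ok=pick(W[3],A[3]) and place_pan(120,121)
print(ok)
if ok:
    ok=pick(W[4],A[4]) and place_pan(240,114); print(ok)
_,b=pickle.load(open("mark.pkl","rb"))
r.move_to(*b); r.pause(.5); f=r.grab_frame("wrist"); pickle.dump(f,open("mark2.pkl","wb"))
save(f,"mark2",(220,100,560,355));print(st())
```

```text
pick t28.4 w0.32 g30.0 F[ 0.8 -0.1  2.7] p[ 528.8 -106.1   20.7]
lift t29.7 w0.32 g30.0 F[-0.5 -0.7 -1.3] p[ 527.1 -105.6  198.3]
over t30.7 w0.32 g30.0 F[-0.7  0.5 -0.5] p[ 485.2 -244.3  209.2]
down t31.9 w0.32 g30.0 F[ 0.2 -0.8  0. ] p[ 485.9 -245.   135.9]
True
pick t36.4 w0.32 g30.0 F[-0.6 -0.   2.9] p[525.8 -40.3  20.5]
lift t37.6 w0.31 g30.0 F[ 0.2  1.2 -1.3] p[524.3 -40.2 198.3]Traceback (most recent call last):
  File "<stdin>", line 6, in <module>
  File "h.py", line 43, in place_pan
    r.move_to((*p,face+90),down(a)); print("over",st())
    ~~~~~~~~~^^^^^^^^^^^^^^^^^^^^^^
station.MotionError: the arm cannot take that pose within its joint ranges
```

```bash
sed -i 's/    r.move_to((\*p,face+90),down(a)); print("over",st())/    if r.solve_ik((*p,face+90),down(a)) is None: a-=np.pi\n&/' h.py
python3 - <<'E'
from h import *
import pickle
print(place_pan(240,114))
_,b=pickle.load(open("mark.pkl","rb"))
r.move_to(*b); r.pause(.5); f=r.grab_frame("wrist"); pickle.dump(f,open("mark2.pkl","wb"))
save(f,"mark2",(230,100,560,345));print(st())
E
```

```text
over t39.0 w0.32 g30.0 F[-0.   0.2  0.2] p[ 485.7 -354.9  202.7]
down t40.2 w0.32 g30.0 F[ 0.3 -0.   0.1] p[ 485.9 -355.8  128.8]
True
t44.5 w0.50 g0.0 F[ 0.6 -0.5 -0.9] p[ 374.1 -307.6  203. ]
```

View pics/mark2.png

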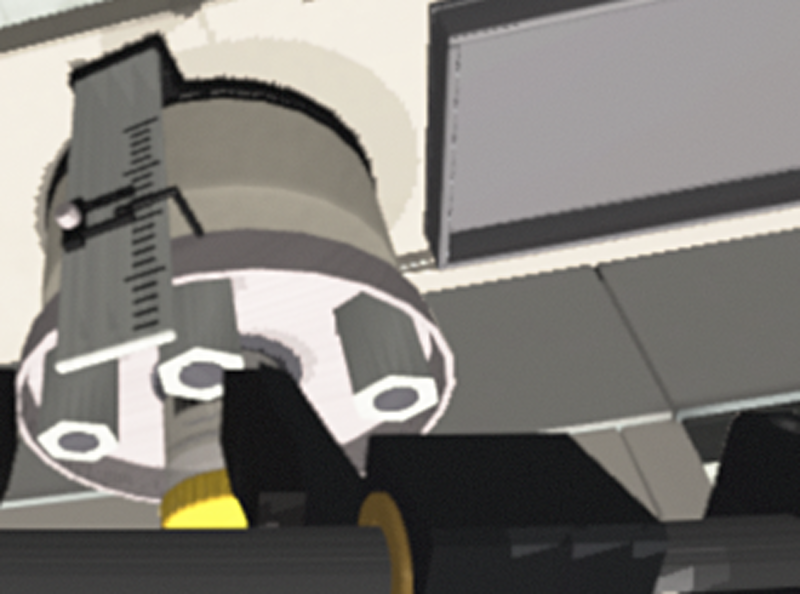

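The pointer tip at about (120,210) lies between the bars at about (120,196) and (120,217). I check numerically with column profiles.

Run:
```python
from h import *
import pickle
f=pickle.load(open("mark2.pkl","rb"));g=f["pixels"].mean(2)
for y in range(172,205): print(y,g[y,266:300].astype(int).tolist())
```

```text
172 [111, 109, 108, 110, 109, 110, 113, 111, 111, 111, 111, 111, 111, 109, 95, 78, 78, 96, 103, 103, 100, 95, 79, 62, 54, 63, 86, 106, 111, 114, 115, 118, 116, 123]
173 [110, 108, 109, 109, 111, 110, 111, 114, 111, 111, 110, 110, 112, 112, 108, 109, 109, 110, 98, 79, 66, 63, 63, 69, 78, 94, 108, 113, 113, 113, 116, 116, 116, 121]
174 [109, 108, 108, 110, 109, 110, 112, 112, 111, 110, 111, 110, 111, 114, 114, 114, 115, 103, 78, 55, 60, 76, 96, 102, 103, 100, 103, 109, 113, 114, 116, 117, 116, 122]
175 [110, 109, 109, 109, 111, 110, 112, 112, 112, 109, 110, 111, 112, 112, 114, 113, 108, 97, 76, 77, 95, 105, 105, 98, 86, 72, 79, 97, 111, 113, 118, 118, 116, 122]
176 [111, 107, 107, 109, 110, 111, 111, 112, 112, 111, 112, 111, 111, 105, 104, 98, 82, 61, 61, 83, 99, 95, 80, 62, 54, 62, 80, 101, 112, 113, 117, 116, 110, 110]
177 [111, 108, 108, 109, 110, 111, 114, 115, 111, 111, 111, 104, 95, 81, 67, 56, 40, 29, 33, 52, 63, 60, 59, 65, 78, 95, 107, 112, 114, 108, 103, 100, 82, 67]
178 [111, 109, 109, 109, 111, 111, 113, 112, 107, 102, 97, 80, 55, 39, 28, 24, 23, 21, 22, 35, 60, 77, 88, 101
[... 3420 characters left out ...]
, 116, 117, 117, 118, 114]
201 [113, 114, 115, 116, 116, 118, 119, 120, 116, 117, 116, 117, 116, 117, 119, 119, 121, 118, 107, 102, 108, 111, 110, 106, 96, 85, 73, 76, 102, 116, 117, 116, 116, 115]
202 [115, 114, 113, 116, 117, 119, 121, 119, 117, 115, 117, 116, 116, 118, 118, 117, 120, 121, 117, 112, 106, 98, 93, 77, 58, 54, 57, 75, 103, 114, 117, 117, 117, 115]
203 [115, 113, 114, 117, 115, 119, 120, 118, 117, 116, 116, 116, 115, 115, 117, 117, 119, 120, 110, 94, 76, 60, 54, 52, 61, 74, 89, 106, 116, 117, 116, 117, 119, 115]
204 [114, 113, 113, 115, 117, 119, 121, 120, 117, 115, 114, 115, 115, 117, 117, 117, 120, 116, 92, 64, 51, 59, 73, 82, 97, 105, 108, 115, 119, 118, 116, 117, 117, 114]
```

Run:
```python
from h import *
import pickle
s=r.state();r.line_to(np.array(s["tool_pos"])+[0,0,25],feed=100)
r.move_to((430,-312,205),DN); r.pause(.4)
f=r.grab_frame("wrist"); pickle.dump(f,open("mark3.pkl","wb"))
q=proj(f,[[405,-315,110]])[0];print(q)
x,y=q.astype(int);x0=max(0,x-40);y0=max(0,y-30);print(x0,y0);save(f,"mark3",(x0,y0,x0+80,y0+60));print(st())
```

```text
[275.4597275 181.8385995]
235 151
t45.9 w0.50 g0.0 F[-0.6 -0.5  0.5] p[ 429.2 -312.2  205.5]
```

View pics/mark3.png

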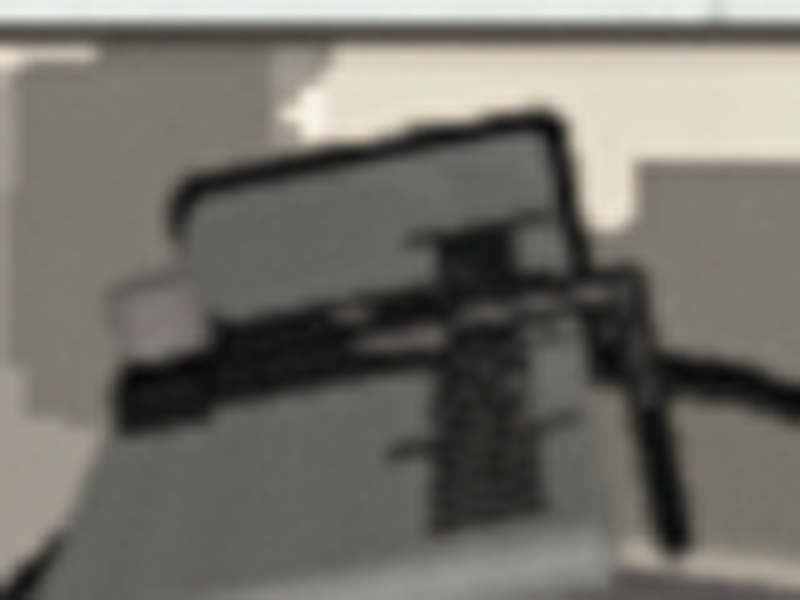

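In this steep view the pointer tip shows near (345,318), and the upper bar's right end near (443,355). I triangulate against the tilted view to get the depth.

Run:
```python
from h import *
import pickle
f,b=pickle.load(open("mark.pkl","rb"));f2=pickle.load(open("mark2.pkl","rb"));f3=pickle.load(open("mark3.pkl","rb"))
o=np.array([235,151])
for n,u,v in[("tip",(277.7,187),(345,320)),("upper",(285,189.3),(443,354)),("lower",(285,178.6),(440,297)),("corner arm",(299.5,178.5),(635,285)),("tick up",(298.0,np.nan),(0,0))][:4]:
    X=tri(f2,u,f3,np.array(v)/10+o);print(n,X.round(1),"d",((np.array([*PAN,0])-X)@NX).round(1),proj(f2,X).round(1),proj(f3,X).round(1))
g=f3["pixels"].mean(2)
for y in range(178,191): print(y,g[y,264:300].astype(int).tolist())
```

```text
tip [ 407.3 -319.   105.3] d 112.2 [[276.6 186.9]] [[270.6 183.4]]
upper [ 409.1 -312.1  108.3] d 109.4 [[285.2 189.3]] [[279.1 186.3]]
lower [ 407.  -311.9   97.7] d 111.4 [[284.7 178.6]] [[279.3 180.8]]
corner arm [ 403.7 -297.7  105.5] d 112.3 [[301.1 178.7]] [[297. 179.]]
178 [97, 98, 97, 99, 98, 100, 101, 99, 100, 100, 98, 97, 93, 88, 65, 39, 32, 36, 31, 24, 23, 20, 32, 42, 44, 45, 56, 54, 34, 28, 38, 42, 42, 45, 52, 79]
179 [99, 99, 99, 99, 98, 98, 94, 91, 89, 88, 84, 77, 65, 60, 47, 33, 27, 29, 28, 27, 24, 24, 23, 28, 26, 31, 34, 35, 47, 55, 59, 54, 51, 56, 49, 67]
180 [99, 93, 89, 87, 86, 85, 71, 61, 57, 50, 43, 37, 29, 29, 32, 28, 22, 25, 29, 34, 31, 31, 36, 48, 58, 57, 52, 51, 62, 76, 81, 71, 58, 59, 46, 58]
181 [80, 69, 58, 52, 55, 60, 60, 49, 39, 25, 22, 22, 18, 17, 19, 25, 27, 42, 52, 60, 59, 55, 57, 65, 75, 77, 67, 58, 49, 47, 48, 45, 43, 50, 42, 53]
182 [41, 34, 27, 31, 52, 67, 71, 55, 34, 21, 21, 21, 22, 25, 26, 25, 41, 57, 69, 77, 78, 67, 52, 50, 54, 53, 58, 61, 53, 30, 25, 30, 34, 41, 37, 51]
183 [20, 19, 28, 25, 33, 40, 41, 38, 30, 28, 32, 37, 48, 55, 56, 45, 46, 4
[... 439 characters left out ...]
8, 34, 35, 36, 35, 35, 37, 42, 58, 87, 101, 105, 104, 100, 70, 31, 14, 18, 32, 51, 46]
187 [27, 28, 22, 24, 22, 22, 23, 22, 23, 25, 29, 34, 38, 39, 31, 27, 35, 39, 39, 47, 40, 35, 39, 50, 87, 105, 106, 108, 102, 75, 37, 19, 17, 31, 43, 42]
188 [22, 22, 22, 27, 31, 37, 40, 46, 55, 58, 65, 69, 72, 67, 53, 37, 27, 35, 36, 44, 40, 45, 57, 64, 88, 105, 107, 106, 101, 81, 48, 31, 24, 27, 36, 43]
189 [37, 42, 46, 56, 64, 70, 72, 80, 89, 94, 97, 96, 97, 85, 64, 39, 33, 40, 37, 35, 40, 52, 65, 69, 90, 103, 105, 106, 104, 90, 72, 64, 56, 40, 37, 49]
190 [70, 73, 79, 89, 95, 94, 95, 95, 97, 99, 99, 100, 99, 87, 60, 37, 36, 43, 41, 35, 41, 44, 50, 66, 87, 99, 105, 104, 104, 102, 102, 96, 89, 64, 42, 51]
```

Run:
```python
from h import *
tgt=np.array([407,-316,105.]); res=[]
for deg in(30,40,50,60):
  for yaw in range(-90,91,15):
    th=np.radians(deg);s,c=np.sin(th),np.cos(th)
    M=Ro.from_euler('z',np.radians(yaw))*Ro.from_matrix(np.c_[[-c,0,-s],[0,1,0] if 0 else np.cross([s,0,-c],[-c,0,-s]),[s,0,-c]])
    fw=M.apply([-.3,0,.954])
    for dist in(180,230,280):
      for az in (yaw-15,yaw,yaw+15):
        for el in(15,22,30,37):
          e,a=np.radians(el),np.radians(az);d=np.array([np.cos(e)*np.cos(a),np.cos(e)*np.sin(a),-np.sin(e)])
          if d@fw<np.cos(.5): continue
          cam=tgt-dist*d;p=cam+M.apply([-77,0,145])
          back=p-M.apply([0,0,64])
          if p[2]<115 or (p[0]>380 and p[1]<-190 and p[2]<200): continue
          if back[2]<120: continue
          par=-d[2]/(d@NX) if d@NX>.1 else 9
          j=r.solve_ik(p,M.as_rotvec())
          if j is not None: res.append((par,deg,yaw,dist,az,el,p.round(0).tolist()))
res.sort(key=lambda t:t[0]);print(len(res));[print(t) for t in res[:12]]
```

```text
531
(np.float64(0.2692806316752377), 40, 15, 280, 15, 15, [293.0, -347.0, 116.0])
(np.float64(0.2692806316752377), 40, 30, 280, 15, 15, [278.0, -310.0, 116.0])
(np.float64(0.2692806316752377), 50, 0, 230, 15, 15, [353.0, -374.0, 130.0])
(np.float64(0.2692806316752377), 50, 0, 280, 15, 15, [306.0, -386.0, 143.0])
(np.float64(0.2692806316752377), 50, 15, 230, 15, 15, [348.0, -332.0, 130.0])
(np.float64(0.2692806316752377), 50, 15, 280, 15, 15, [301.0, -344.0, 143.0])
(np.float64(0.2692806316752377), 50, 30, 180, 15, 15, [378.0, -281.0, 117.0])
(np.float64(0.2692806316752377), 50, 30, 230, 15, 15, [331.0, -293.0, 130.0])
(np.float64(0.2692806316752377), 50, 30, 280, 15, 15, [285.0, -306.0, 143.0])
(np.float64(0.2692806316752377), 60, 0, 230, 15, 15, [356.0, -374.0, 159.0])
(np.float64(0.2692806316752377), 60, 0, 280, 15, 15, [310.0, -386.0, 172.0])
(np.float64(0.2692806316752377), 60, 15, 230, 15, 15, [351.0, -331.0, 159.0])
```

Run:
```python
from h import *
import pickle
s,c=np.sin(np.pi/3),np.cos(np.pi/3);M=(Ro.from_euler('z',np.radians(15))*Ro.from_matrix(np.c_[[-c,0,-s],np.cross([s,0,-c],[-c,0,-s]),[s,0,-c]])).as_rotvec()
r.line_to((430,-312,260),feed=150)
r.move_to((352,-331,230),M); r.line_to((351,-331,161),feed=100); r.pause(.3)
f=r.grab_frame("wrist"); pickle.dump(f,open("mark4.pkl","wb"))
q=proj(f,[[407,-316,105]])[0];print(q,st())
x,y=q.astype(int);save(f,"mark4",(x-60,y-45,x+60,y+45))
r.line_to((330,-331,250),feed=150)
print(x-60,y-45)
```

```text
[279.25605992 192.59880852] t51.5 w0.50 g0.0 F[0.2 0.2 0.5] p[ 351.  -331.2  161.4]
219 147
```

View pics/mark4.png

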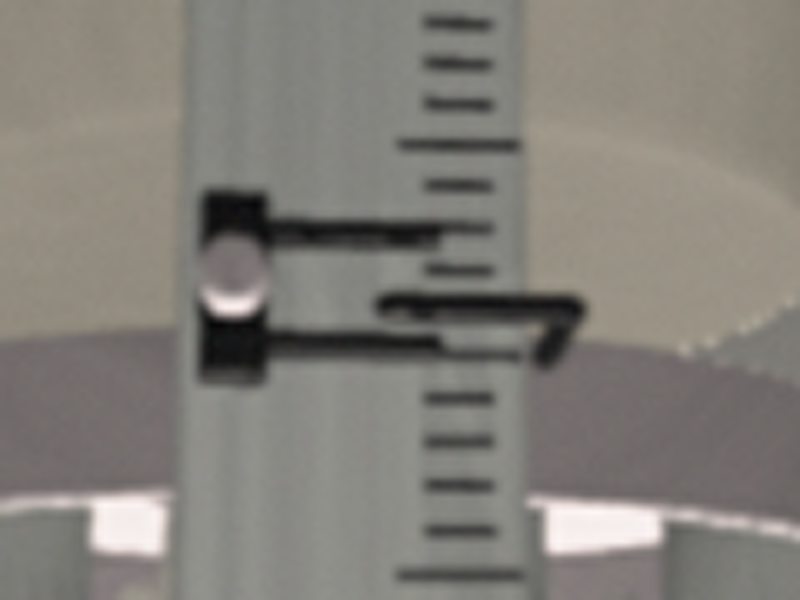

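The near-level view shows the pointer at row 305 between the bars at rows 234 and 344. That is about 2 mm above their middle, so three weights are right. Now the first spare weight goes to the store.

```bash
cat >> h.py <<'E'
SY=np.radians(3.8); SO=np.array([434.4,296.6])+84*np.array([np.cos(SY),np.sin(SY)])
def S(x,y,z): return (SO[0]+x*np.cos(SY)-y*np.sin(SY),SO[1]+x*np.sin(SY)+y*np.cos(SY),z)
DS=down(np.pi/2+SY)
def store():
    r.move_to(S(-60,0,190),DS)
    if r.state()["width"]<.25: print("lost",st()); return False
    r.line_to(S(-60,0,105),feed=150); r.line_to(S(-60,0,90.5),feed=30); print("sill",st())
    r.command_gripper(.5); r.line_to(S(-60,0,150),feed=150)
    r.line_to(S(-112,0,150),feed=200); r.command_gripper(0); r.line_to(S(-112,0,94),feed=150)
    for x in(-85,-70,-60,-52,-46,-42,-40.5):
        r.line_to(S(x,0,94),feed=60); s=r.state(); F=np.array(s["ft_force"]); print(x,F.round(1))
        if abs(F[0])>12: break
    r.pause(.3); r.line_to(S(-75,0,94),feed=150); r.line_to(S(-75,0,190),feed=250); return True
def look():
    r.move_to((470,240,280),DN); r.pause(.5); return r.grab_frame("wrist")
E
python3 - <<'E'
from h import *
import pickle
print(pick(W[2],A[2]) and store())
f=look(); pickle.dump(f,open("s1.pkl","wb")); b=pickle.load(open("fr.pkl","rb"))["store"]
d=np.abs(f["pixels"].astype(int)-b["pixels"]).mean(2)>30
n,l,s,c=cv2.connectedComponentsWithStats(d[:250].astype(np.uint8))
print([(s[i].tolist(),c[i].round(0).tolist()) for i in range(1,n) if s[i,4]>25]);print(st())
E
```

```text
pick t57.4 w0.32 g30.0 F[-0.4  0.1  3.7] p[465.3  95.5  20.6]
lift t58.6 w0.32 g30.0 F[-0.7 -0.4 -1.1] p[463.7  95.3 198.4]
sill t60.8 w0.32 g30.0 F[-1.1  0.5  2.1] p[458.2 298.2  90.6]
-85 [-0.3  0.1  0.1]
-70 [-0.2  0.6 -1.2]
-60 [-0.6 -0.9  0.7]
-52 [ 0.7 -0.8  0.2]
-46 [-0.5  0.4 -0.4]
-42 [-0.   0.1 -0.2]
-40.5 [ 0.3 -1.1 -0.6]
True
[([269, 116, 204, 3, 343], [360.0, 117.0]), ([4, 120, 72, 3, 107], [41.0, 121.0]), ([272, 124, 8, 7, 39], [275.0, 127.0]), ([273, 138, 9, 23, 97], [277.0, 149.0]), ([151, 154, 37, 31, 723], [169.0, 169.0]), ([1, 159, 43, 30, 841], [23.0, 173.0]), ([220, 161, 8, 7, 33], [224.0, 164.0]), ([249, 161, 17, 3, 46], [257.0, 162.0]), ([203, 166, 3, 28, 34], [204.0, 180.0]), ([313, 168, 21, 7, 104], [323.0, 171.0]), ([269, 171, 10, 5, 36], [274.0, 173.0]), ([230, 175, 8, 6, 34], [233.0, 177.0]), ([141, 185, 67, 63, 2838], [173.0, 217.0]), ([318, 184, 10, 13, 66], [323.0, 188.0]), ([57, 198, 40, 31, 761], [77.0, 212.0]), ([11, 200, 43, 31, 809], [33.0, 214.0]), ([335, 237, 6, 8, 35], [337.0, 241.0])]
t68.1 w0.00 g0.0 F[ 0.1 -0.7  0.6] p[469.8 240.2 279.8]
```

Run:
```python
from h import *
import pickle
f=pickle.load(open("s1.pkl","rb"));b=pickle.load(open("fr.pkl","rb"))["store"]
for x in(-60,-38,-20):print(x,proj(f,[S(x,0,115)]).round(0),proj(f,[S(x,0,80)]).round(0))
for q in(b,f):
    print(cv2.resize(cv2.cvtColor(q["pixels"],cv2.COLOR_RGB2GRAY)[148:224,300:372],(18,19),interpolation=cv2.INTER_AREA))
```

```text
-60 [[336. 179.]] [[330. 172.]]
-38 [[336. 200.]] [[331. 191.]]
-20 [[336. 216.]] [[331. 206.]]
[[ 66  68  72  75  81  89  95 105 114 121 121 138 131 178 161 164 157 209]
 [151 189 176 178 177 181 183 183 183 181 180 177 158 214 174 174 168 208]
 [173 213 186 182 180 181 181 181 180 178 176 174 149 212 174 173 163 207]
 [153 209 188 180 178 178 179 179 177 175 174 173 145 212 174 172 167 212]
 [ 99 184 180 179 175 174 175 174 171 170 145 135 147 209 171 171 166 213]
 [ 90 110 131 175 124  93  94  94  92  92  90  89  93 177 170 170 164 209]
 [ 90 109  94 124 105  90  90  90  89  88  88  89  89 154 170 170 164 208]
 [ 89 107  97  89  89  89  90  89  89  88  88  88  88 164 168 168 163 208]
 [ 89 105 101  89  90  90  89  89  89  88  88  88  87 188 165 167 162 208]
 [ 89 101  99  90  90  89  88  88  88  88  90  96  92 192 165 162 166 198]
 [105 106 102  94  94  94  94  98 103 106 110 113 110 212 144 140 136 130]
 [110 115 108  96  96  96  96  99 100  97  97 104  95 167  74  69  67  66]
 [ 65  85 107  95  95  94  94  94  95  95  95  96  85  60  66  65  62  67]
 [ 62  65  93  95  95  94  93
[... 1147 characters left out ...]
 94 192 171 173 174 207]
 [ 90 102 108  95  96 154 135  98  99  97 110 118 108 211 162 156 153 144]
 [108 109 113  98  97 127 106 100 102  99  99 105  99 176  77  74  71  67]
 [ 69  83 113  97  96 105  96  97  97  96  97  97  88  61  67  67  63  65]
 [ 63  65  92  96  96  97  96  95  94  94  91  86  82  76  64  68  67  69]
 [ 63  63  65  54  46  42  36  30  25  21  18  16  14  39  79  64  67  68]
 [ 63  62  49  15  15  15  16  14  15  15  15  14  16  15  72  78  65  65]
 [ 63  63  60  20  15  15  15  14  14  14  15  15  15  16  21  74  61  73]
 [ 63  63  63  37  29  35  39  48  57  78  69  75  85  90  96 100 104 162]
 [ 96  98  90  85  87  88  91 112 117 156 115 115 115 115 115 115 115 179]]
```

The sill is clear and the opening is all black, so the flap is shut behind the weight. Now the last two.

Run:
```python
from h import *
import pickle
print(pick(W[1],A[1]) and store())
print(pick(W[5],A[5]) and store())
f=look(); pickle.dump(f,open("s2.pkl","wb"))
print(cv2.resize(cv2.cvtColor(f["pixels"],cv2.COLOR_RGB2GRAY)[148:224,300:372],(18,19),interpolation=cv2.INTER_AREA));print(st())
```

```text
pick t71.5 w0.32 g30.0 F[0.1 0.3 4.5] p[465.6  31.1  20.6]
lift t72.8 w0.32 g30.0 F[-0.  -0.1 -0.3] p[464.1  31.1 198.4]
sill t75.2 w0.32 g30.0 F[-1.6 -0.2  2.8] p[458.2 298.2  90.6]
-85 [-0.5 -0.3  0.7]
-70 [ 1.1  1.1 -0.4]
-60 [-0.1  0.2 -0.6]
-52 [-0.4 -0.2 -0.7]
-46 [0.4 0.2 0.1]
-42 [-1.3 -0.  -0.4]
-40.5 [ 0.6 -1.  -0.6]
True
pick t84.9 w0.32 g30.0 F[-0.1  0.2  3.7] p[525.8  30.3  20.6]
lift t86.2 w0.32 g30.0 F[ 0.6 -0.6 -0.8] p[524.2  30.3 198.3]
sill t88.6 w0.32 g30.0 F[-1.  -0.3  2.5] p[458.2 298.2  90.6]
-85 [0.3 0.3 0.5]
-70 [-0.7 -0.1  0. ]
-60 [-0.5  0.2 -0.4]
-52 [ 0.4  0.4 -0.4]
-46 [-0.9 -0.  -0.2]
-42 [0.8 0.1 0.2]
-40.5 [0.4 0.  0.1]
True
[[ 68  68  72  74  76  84  93  98 109 118 115 120 129 173 158 164 167 214]
 [158 184 177 179 178 176 185 186 186 184 183 181 161 223 177 177 175 213]
 [187 217 193 186 184 184 184 184 184 181 179 177 152 223 177 177 172 211]
 [167 209 186 183 182 182 182 183 181 178 178 176 144 221 176 176 170 210]
 [111 191 184 182 180 180 181 180 175 174 147 155 143 214 172 174 170 210]
 [ 92 111 142 177 179 178 180 162 108  94  92  93  89 170 17
[... 346 characters left out ...]
98 100  97 110 117 108 211 162 156 152 144]
 [108 109 113  97  97 127 106 100 102  99  99 105  99 176  77  74  70  68]
 [ 69  83 112  97  97 105  96  97  97  97  97  98  88  62  67  67  63  65]
 [ 63  65  93  96  96  97  96  95  95  92  81  81  82  76  63  67  67  69]
 [ 63  63  64  54  47  42  37  30  25  19  15  14  15  40  79  63  67  68]
 [ 63  63  49  14  15  15  15  14  15  14  15  16  14  15  72  78  65  65]
 [ 63  63  60  19  15  15  15  14  15  14  14  15  16  17  21  74  61  72]
 [ 63  63  63  37  28  35  40  48  57  78  69  76  84  90  96 100 105 162]
 [ 96  98  90  85  87  88  92 112 117 156 115 115 115 115 115 116 115 179]]
t95.9 w0.01 g0.0 F[-0.6  0.1  1. ] p[469.8 240.2 279.8]
```

Run:
```python
from h import *
import pickle
g=[cv2.cvtColor(pickle.load(open(n,"rb"))["pixels"],cv2.COLOR_RGB2GRAY).astype(int) for n in("s1.pkl","s2.pkl")]
d=g[1]-g[0]
for q in(g[0],g[1]): print(q[196:210,326:354])
print("rows/cols",np.argwhere(np.abs(d[140:235,290:380])>15).tolist()[:60])
# final scene of the pan and tray
r.move_to((500,-300,320),DN); r.pause(.5); f=r.grab_frame("wrist"); b=pickle.load(open("fr.pkl","rb"))["pan"]
pickle.dump(f,open("panend.pkl","wb"))
t=cv2.cvtColor(f["pixels"],cv2.COLOR_RGB2GRAY)
face=106
for deg in(120,180,240):
    p=PAN+64*np.array([np.cos(np.radians(deg)),np.sin(np.radians(deg))]);u=proj(f,[[*p,face+40]])[0].round().astype(int);print(deg,u,cv2.resize(t[u[1]-14:u[1]+15,u[0]-14:u[0]+15],(7,7),interpolation=cv2.INTER_AREA).tolist())
h=cv2.cvtColor(f["pixels"],cv2.COLOR_RGB2HSV);m=((h[:,:,0]>20)&(h[:,:,0]<36)&(h[:,:,1]>140)).astype(np.uint8)
n,l,s,c=cv2.connectedComponentsWithStats(m);i=1+s[1:,4].argmax();cc=cv2.findContours((l==i).astype(np.uint8),0,1)[0][0].reshape(-1,2);w=plane(f,cc,face+69)[:,:2];print(w.min(0),w.max(0),s[i])
q=proj(f,[[x,y,10] for x in(450,500,540) for y in(-160,-90,-20)]).astype(int);print([int(t[v[1],v[0]]) for v in q if v[0]<560])
print(st())
```

```text
[[ 96  98  99  98  97  99  98  97  97  99  97  98  98  96  97  99  97  97
   96  96  95  96  95  83  67  54  52  58]
 [ 95  98  96  97  96  96  97  97  97  97  96  96  97  96  96  97  98  98
   97  98  97  96  99  95  83  68  60  58]
 [ 94  95  96  97  97  97  95  95  96  96  95  98  96  96  97  96  96  97
   97  95  98  97  97  97  97  85  66  58]
 [ 95  96  97  95  97  96  96  96  96  97  95  96  97  97  98  96  98  97
   98  97  99  97  98  99  98  93  78  61]
 [ 95  96  97  97  97  97  98  95  97  97  97  98  99  99  97  99  97  97
   99  98 100  98  99  99 100  99  88  70]
 [ 97  95  96  98  96  98  97  97  96  98  98  96  98  97  99  98  98  98
   96  97  98  98  97  98  97  97  96  83]
 [ 97  97  97  96  98  96  97  98  97  98  97  97  96  97  97  93  94  90
   91  88  89  87  88  85  86  85  86  92]
 [ 96  92  90  90  88  88  88  87  86  86  86  84  84  83  81  74  70  68
   63  57  58  55  52  45  44  39  53  80]
 [ 81  75  70  68  61  57  57  55  51  45  47  42  40  40  38  33  32  30
   24  24  23  21  21  21  12  15  23  55]
 [ 40  36  30  30  25  25  23  23  20  15  14  
[... 2569 characters left out ...]
6, 249, 248, 213, 231], [177, 189, 193, 181, 220, 252, 234], [175, 174, 137, 138, 133, 219, 251], [173, 181, 135, 139, 125, 164, 251], [176, 230, 128, 120, 122, 215, 250], [245, 251, 227, 197, 229, 251, 248], [249, 251, 251, 251, 249, 245, 242]]
240 [225 174] [[183, 236, 237, 249, 183, 99, 88], [215, 248, 243, 191, 137, 132, 113], [231, 248, 125, 71, 61, 116, 126], [220, 223, 80, 75, 58, 91, 128], [186, 198, 96, 71, 57, 107, 131], [162, 178, 172, 142, 123, 135, 134], [156, 156, 165, 176, 148, 152, 141]]
[ 487.51158122 -329.49900948] [ 547.75148408 -271.10831396] [ 249  182   60   59 2762]
[169, 174, 161, 162, 171, 162, 179, 166, 160]
t98.4 w0.00 g0.0 F[-0.3 -0.2  0.5] p[ 500.1 -299.9  320. ]
```

The tray is empty and three weights and the jar stand on the pan. The sill is clear, and the flap's edge has not moved except for a small dark spot below it, which I take to be a weight lying just inside. Handing in.

```bash
python3 -c "
from station import r
r.pause(.5);print(r.sign_off())"
```

```text
the job is handed in; nothing more can be done
None
```

I handed the job in; `sign_off()` returned no verdict. The jar stands in the middle of the pan with three weights round it and the pointer about 2 mm above the middle of the mark. The other three weights went through the flap, which looked shut, though I couldn't see inside the bin.

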